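Turn the flywheel magnet round to the ignition coil

TASK

The mower engine on the bench has its cover off so that the ignition coil can be set. With a fingertip, push gently on the flywheel's fins and turn it clockwise as seen from above, the way the engine runs, until the magnet in its rim stands squarely in front of the two legs of the coil, and leave it at rest there. Do not pinch the wheel, turn it backwards on the way, knock the coil or shift the things lying around the engine.

Things in the scene. Friction and masses are not known exactly. Their poses are not given: they have to be found in the camera images.
- engine: Vertical-shaft petrol engine, cover off, fixed, on two timbers; about 360 (x) by 260 mm (y). Origin on the bench top straight below the upright crankshaft; z up; x runs out along the finned cylinder to the head (face at x = 230 mm). Cylinder and head 202 mm high, silencer (+y) and carburettor (-y) beside them lower; oil filler cap at x -106, y 119 mm, 190 mm high.
- flywheel (a joint): Angle of the flywheel about the upright crankshaft, rad. 0 = magnet squarely in front of the coil; grows as the wheel turns clockwise seen from above. Starts between -4.2 and -1.0. The spark plug is out: no compression, only a steady drag of 0.18 N m (about 3 N at the fins), so the wheel stays where it is left and hardly coasts.
- wheel_centre (a point): Centre of the flywheel, on its axis, at the level of the disc's flat top (238 mm above the bench). Cast aluminium disc 190 mm across, lying level. 8 upright fins stand on it; in the middle a hub of 30 mm radius, 4 mm high, with a nut and shaft end that rise 27 mm above the disc.
- fin (a point): On one of the 8 fins: its top edge at mid-length, 67 mm from the axis, 258 mm above the bench; turns with the wheel. The fins are straight and radial, 4 mm thick, 20 mm tall, from radius 50 to 84 mm, 45 deg apart (48 mm clear between them at mid-length). The magnet lies midway between two fins; this one is 22.5 deg anticlockwise of the magnet, seen from above.
- magnet (a point): Middle of the magnet's outer face, on the flywheel's rim 97 mm from the axis, 222 mm above the bench; turns with the wheel. The magnet is a bright steel block 19 mm wide between two dark steel pole shoes 12 mm wide, 44 mm over all along the rim; it also shows in the edge of the disc's top.
- coil: Ignition coil, fixed to the engine over the cylinder (frame and origin as engine, coil on its +x side). Two dark steel legs 11 mm wide, 32 mm between centres, point at the flywheel rim and end 100 mm from the axis; a black block 52 mm wide sits on them 110 to 134 mm from the axis, a steel bar joins them behind, out to 148 mm. Top 239 mm above the bench, below the fin tops.
- coil_face (a point): Point in front of the coil, midway between its two legs, 97 mm from the axis and 222 mm above the bench: where the middle of the magnet belongs.
- oiler: Aluminium pump oiler, loose, 0.32 kg: can 78 mm across, spout and lever up to 175 mm high. Origin under its centre. To be left alone.
- bolt_tin: Stainless tin of bolts, loose, 90 mm across, 55 mm high. Origin under its centre. To be left alone.
- screwdriver: Wooden-handled screwdriver lying on the bench, loose, 210 mm long along its x. To be left alone.
- jug: White plastic measuring jug, loose, 100 mm across the rim, 130 mm high, handle on its -x side. Origin under its centre. To be left alone.

How it is judged:
By the outcome, as a careful person would: the job done as asked, in the order asked, and still so for the second after the job is handed in, with the robot touching nothing.
It also fails if it takes over 64 s, if anything falls off the work surface, if the arm or the gripper's body presses on something with over 40 N, if the wrist force passes 120 N, or if a joint passes its speed limit or range.

ROBOT

A 6-joint arm with a two-finger parallel gripper is mounted at the origin on the work surface. World frame = base frame: x ahead of the robot, y to its left, z up, the work surface at z = 0. Lengths are in mm, angles in rad, forces in N, time in s.
With the tool pointing down it reaches from about 350 to 875 mm from the base axis. Payload 4.2 kg.
Tool frame: the origin (TCP) lies midway between the tips of the shut fingers; the grasp point (between the pads) lies 19 mm behind it; z points along the fingers, y is the line along which they close (so a half turn about z gives the same grasp; the last joint's range is limited). The gripper opens to 85 mm and grips with 20 to 120 N. Pads are 22 mm wide; open, the fingers measure 114 mm over their backs; the gripper's body (76 mm by 85 mm) begins 54 mm behind the grasp point. The pads swing forward as they close: fully open they stand 13 mm farther back than shut.
Start: joints at [-0.899, 0.385, 0.008, 0, -1.194, -0.259], TCP at [250.747, -572.473, 231.312] pointing down, gripper open.
Joint ranges: [-3.14, 3.14], [-1.21, 2.06], [-1.07, 1.41], [-3.16, 2.05], [-2.99, -0.16], [-3.1, 3.1]. Speed limits (rad/s): [2.79, 2.79, 3.14, 3.14, 3.14, 3.14].

INTERFACE

Orientations are given as a unit quaternion [x, y, z, w].
In Python, from bench import read_state, get_image, job_done gives the robot as it stands.
- The arm moves only by the shell command python3 -m jog 'ROWS'. ROWS is JSON, a list of rows, each a list of 3 entries, a list of its own where there are three numbers: the shift along the world's x, y, z scaled (see below), then the turn, a rotation vector about the world's x, y, z scaled (see below), then the gripper's target within -1 to 1 (shut at 1, half-way at 0, fully open at -1). In form: [[[x, y, z], [wx, wy, wz], claw], ...]. A call has 1 to 20 rows; each row is the pose to reach, as a shift and turn from the pose commanded when the call began; what a row does not reach only later rows make up. The controller multiplies each number of a shift by 10 cm and each number of a turn by 120 degrees. A row lasts 1/10 s, in which the tool goes at most 50 mm and 8.59 degrees, less where a joint would pass 70% of its speed; a pose out of reach is approached as far as the arm can. A call with a number of a shift or a turn outside -1 to 1 is refused whole. A call with a gripper value outside its range is refused whole. The fingers move at their own pace and stop on an object; the grip force is fixed at half the most. Time passes only in rows, so rows that repeat a pose let the fingers close. It gives the time, the measured TCP pose, the force, the opening and the grip force at its end, in the units of the state.
- read_state(): the state, without advancing time (a new reading comes with each control period).
- get_image(name): name is "side" or "top" or "wrist"; returns a dict with "frame" (384x512x3 uint8, red, green, blue), "range_z" (384x512 float32, mm along the optical axis (not along the pixel's ray), 0 where there is no reading), "fx", "fy", "cx", "cy" (pixels), "distortion" ([k1, k2, p1, p2, k3] as OpenCV has them; the pictures are not rectified), "R" (3x3) and "t" (3): a world point X has camera coordinates R X + t. Camera axes: x right, y down, z forward; pixel columns grow to the right and rows downward; lengths in mm; the calibration is good to about 2 mm. A picture is of the moment at which its call begins.
- job_done(): hands the job in; it is judged then, once.
The state is a dict: "clock": time; "joints": joint angles; "joint_vel": joint speeds; "joint_efforts": joint torques, N m; "position": TCP position; "ee_rot": TCP orientation; "contact_force": force on the tool from outside, world axes, zero at the start; "wrist_torque": the same for the moment, N m; "gripper_width": finger opening in mm; "grasp_force": force on a finger pad.
Only numpy, scipy, OpenCV 4.12 (cv2) and the standard library are available. Lean on these libraries where they do the work, as an engineer would, in place of code of your own. Each camera call takes 0.05 s, during which the arm holds its last target. There are 200 camera calls.

## Working session

There is one attempt and no reset: what is moved stays moved. The work goes in short steps, Python scripts to look and compute and a shell command to move; the robot and the scene stay as the last step left them, time stands still between calls to the robot, and variables do not carry over. Pictures are saved under pics/ and viewed, at most 10 in all, crops included, and the job is handed in when it is done.

```bash
mkdir -p pics; cat > h.py <<'E'
import numpy as np,cv2
from bench import *
def grab(n,f=None):
    d=get_image(n)
    if f: cv2.imwrite('pics/'+f,d['frame'][:,:,::-1])
    d['K']=np.array([[d['fx'],0,d['cx']],[0,d['fy'],d['cy']],[0,0,1]]);d['D']=np.array(d['distortion'],float)
    d['R']=np.array(d['R']);d['t']=np.array(d['t'])
    return d
def onplane(d,uv,z):
    p=cv2.undistortPoints(np.array(uv,float).reshape(-1,1,2),d['K'],d['D'])[:,0]
    r=np.c_[p,np.ones(len(p))]@d['R']; c=-d['R'].T@d['t']
    return c+r*((z-c[2])/r[:,2])[:,None]
def proj(d,X):
    return cv2.projectPoints(np.array(X,float).reshape(-1,1,3),cv2.Rodrigues(d['R'])[0],d['t'],d['K'],d['D'])[0][:,0]
E
python3 - <<'E'
from h import *
a=grab('top');b=grab('side')
A=cv2.resize(a['frame'],(800,600));cv2.imwrite('pics/t0.png',A[:,:,::-1])
cv2.imwrite('pics/s0.png',cv2.resize(b['frame'],(800,600))[:,:,::-1])
s=read_state();print(s['position'],s['ee_rot'],s['clock'])
for d in (a,b):print(-d['R'].T@d['t'])
E
```

```text
[ 250.5373004  -572.00841233  230.36234804] [-2.04864619e-01  9.78789841e-01  9.33939423e-04 -2.49796087e-04] 0.1
[ 417.49664096   -7.71610921 1172.17938978]
[430.55111074 917.28569556 897.16478358]
```

View pics/t0.png

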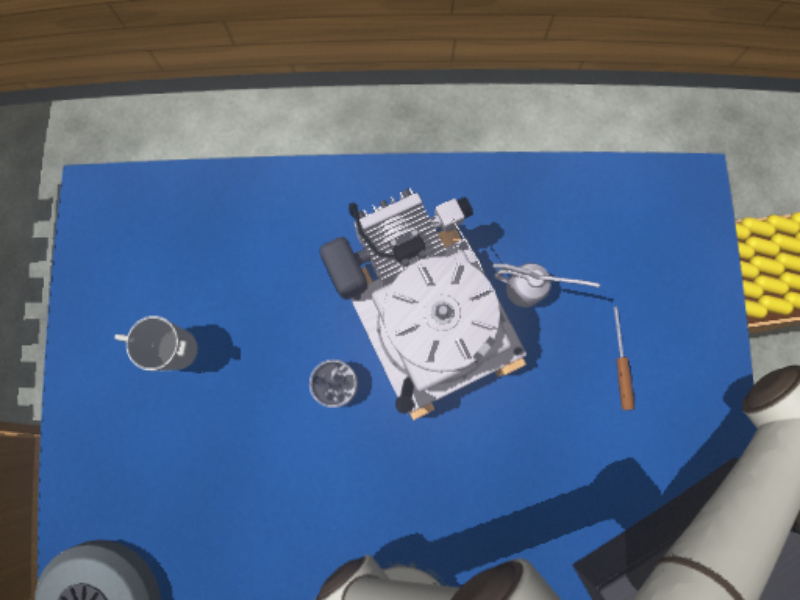

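View pics/s0.png

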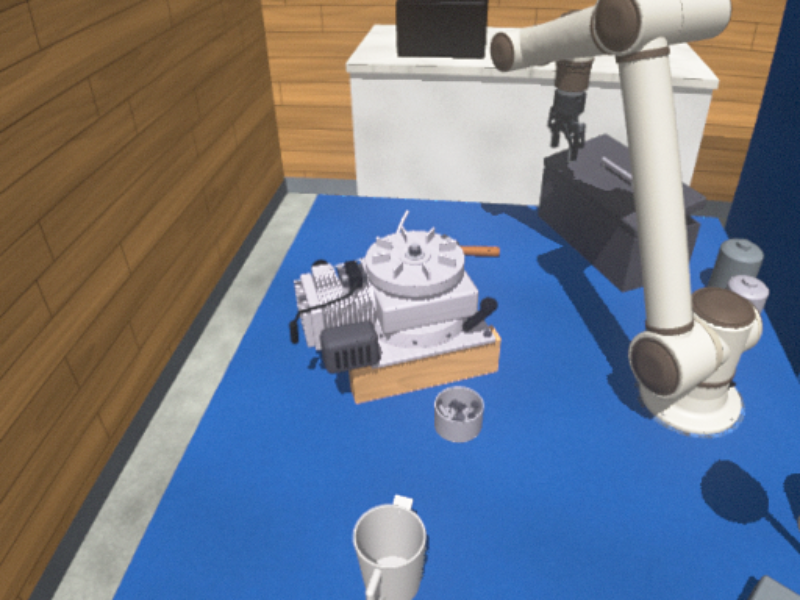

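The top view shows the flywheel at about (443,311), the coil at (408,245), and probably the magnet near (486,350) at the lower right of the rim. I'll zoom in and fit the wheel.

```bash
python3 - <<'E'
from h import *
a=grab('top')
c=a['frame'][140:270,220:350];cv2.imwrite('pics/t1.png',cv2.resize(c,(598,598),interpolation=cv2.INTER_CUBIC)[:,:,::-1])
P=onplane(a,np.array([[443,311],[485,350],[408,245]])*.64,238);print(P)
# fin dark slots & height points
z=a['range_z'];v,u=np.mgrid[140:270,220:350]
p=cv2.undistortPoints(np.c_[u.ravel(),v.ravel()].astype(float).reshape(-1,1,2),a['K'],a['D'])[:,0]
X=((np.c_[p,np.ones(len(p))]*z[140:270,220:350].reshape(-1,1))-a['t'])@a['R']
m=(abs(X[:,2]-238)<5); print(m.sum(), np.median(X[m],0))
im=m.reshape(130,130).astype(np.uint8)
n,l,st,ce=cv2.connectedComponentsWithStats(im);k=1+st[1:,4].argmax()
Q=X[(l==k).ravel()][:,:2];print(cv2.minEnclosingCircle(Q.astype(np.float32)))
f=(X[:,2]>250)&(X[:,2]<262);print(f.sum());np.save('fin.npy',X[f])
E
```

```text
[[ 561.66950308  -78.0825049   238.        ]
 [ 496.77386426 -144.12091358  238.        ]
 [ 673.69438717  -23.25074472  238.        ]]
4033 [560.94358979 -70.5811799  237.91229971]
((558.57177734375, -76.85267639160156), 96.65531158447266)
247
```

View pics/t1.png

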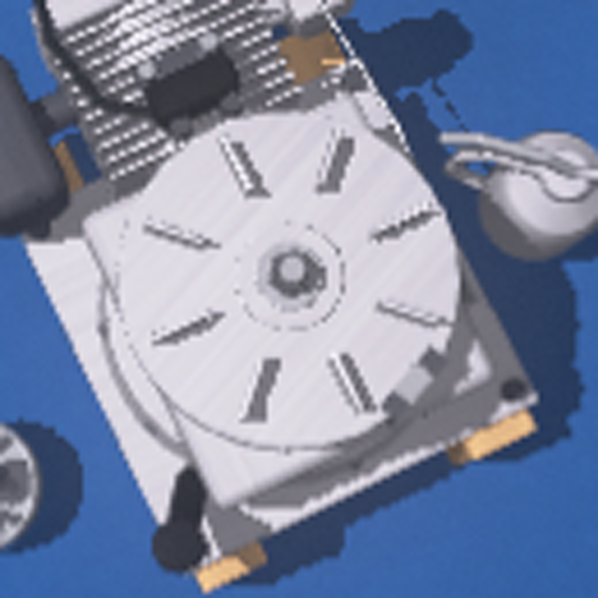

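The zoomed crop confirms the magnet: a bright block between dark shoes at crop (416,381), lower right of the wheel. The wheel centre is at crop (290,275) and the coil block at crop (192,88). Next I'll work out the angles and start the approach.

```bash
python3 - <<'E'
from h import *
from scipy.optimize import least_squares
a=grab('top')
cv=lambda q:np.array(q)/4.6+np.array([220,140])-0.4
F=np.load('fin.npy');c=np.array([558.6,-76.9])
r=np.hypot(*(F[:,:2]-c).T);F=F[(r>45)&(r<90)][:,:2]
def e(p):
    d=F-p[:2];R=np.hypot(*d.T);t=np.arctan2(d[:,1],d[:,0]);return R*np.sin(4*(t-p[2]))/4 if 0 else R*(((t-p[2]+np.pi/8)%(np.pi/4))-np.pi/8)
best=min((least_squares(e,[*c,s],loss='soft_l1') for s in (0,.2,.4,.6)),key=lambda s:s.cost)
print('fit',best.x[:2],np.degrees(best.x[2])%45,len(F))
c=best.x[:2]
g=a['frame'].max(2);m=np.zeros_like(g);m[148:172,248:276]=(g[148:172,248:276]<70)
n,l,st,ce=cv2.connectedComponentsWithStats(m);k=1+st[1:,4].argmax();print(st[k],ce[k])
for nm,q,z in(('mag',cv([416,381]),238),('coil',ce[k],237)):
    w=onplane(a,[q],z)[0,:2]-c;print(nm,w,np.hypot(*w),np.degrees(np.arctan2(w[1],w[0])))
L=onplane(a,cv([[345,45],[530,390],[25,245],[205,570]]),60)[:,:2]
for i in(0,2):
    w=L[i]-L[i+1];print('edge',np.degrees(np.arctan2(w[1],w[0])))
E
python3 -m jog '[[[0,0,0.4],[0,0,0],1],[[0.1,0.2,0.8],[0,0,0],1],[[0.4,0.5,1],[0,0,0],1],[[0.7,0.9,1],[0,0,0],1],[[0.76,1,1],[0,0,0],1]]'
```

```text
fit [559.21948854 -74.90604922] 24.98985907563176 205
[248 151  24  17 200] [261.025 159.125]
mag [-58.45089586 -68.44687214] 90.00823035947401 -130.49600391262672
coil [108.50524745  52.00902753] 120.32592268654098 25.60945752954159
edge 25.667030095008197
edge 28.21436375804066
clock: 0.7
position: [328.9, -469.8, 332.3]
ee_rot: [-0.207, 0.978, -0.0, 0.001]
contact_force: [0.8, 0.6, 0.2]
gripper_width: 12.4
grasp_force: 0.0
```

```bash
for i in 1; do python3 -m jog '[[[0.3,0.4,0],[0,0,0],1],[[0.6,0.8,0],[0,0,0],1],[[0.76,1,0],[0,0,0],1]]'; python3 -m jog '[[[0.3,0.4,0],[0,0,0],1],[[0.6,0.8,0],[0,0,0],1],[[0.76,1,0],[0,0,0],1]]';python3 -m jog '[[[0.3,0.4,0],[0,0,0],1],[[0.6,0.8,0],[0,0,0],1],[[0.76,1,0],[0,0,0],1]]';python3 -m jog '[[[0.3,0.4,0],[0,0,0],1],[[0.6,0.8,0],[0,0,0],1],[[0.76,1,0],[0,0,0],1],[[0.76,1,0],[0,0,0],1],[[0.76,1,0],[0,0,0],1]]'; done
python3 - <<'E'
from h import *
w=grab('wrist');t=grab('top')
o=np.hstack([w['frame'],t['frame'][100:280,190:380].repeat(2,0).repeat(2,1)[:360][:384]]) if 0 else w['frame']
C=cv2.resize(t['frame'][120:280,200:370],(408,384))
cv2.imwrite('pics/w1.png',cv2.resize(np.hstack([w['frame'],C]),(800,334))[:,:,::-1])
print(read_state()['position'],read_state()['joints'])
print('tip landing px',proj(w,[631,-73,238]), proj(w,[559,-76,238]))
E
```

```text
clock: 1.0
position: [403.8, -370.2, 331.0]
ee_rot: [-0.206, 0.979, 0.0, -0.0]
contact_force: [0.4, -1.0, 0.2]
gripper_width: -0.4
grasp_force: 0.0
clock: 1.3
position: [480.1, -270.1, 330.8]
ee_rot: [-0.206, 0.979, 0.0, -0.0]
contact_force: [-0.1, -0.5, 0.2]
gripper_width: 0.0
grasp_force: 0.0
clock: 1.6
position: [556.2, -170.0, 330.5]
ee_rot: [-0.206, 0.979, 0.0, -0.0]
contact_force: [-0.1, -0.0, -0.1]
gripper_width: -0.3
grasp_force: 0.0
clock: 2.1
position: [630.7, -72.4, 330.3]
ee_rot: [-0.205, 0.979, 0.0, -0.001]
contact_force: [-0.1, 0.6, -0.3]
gripper_width: -0.1
grasp_force: 0.0
[630.18627525 -73.45511341 331.25356343] [ 1.38664335e-01  3.55863947e-01  2.10299484e-01  1.85527874e-04
 -1.42580400e+00 -1.29773197e+00]
tip landing px [[245.70937253 194.41173983]] [[284.82504472  98.29818535]]
```

View pics/w1.png

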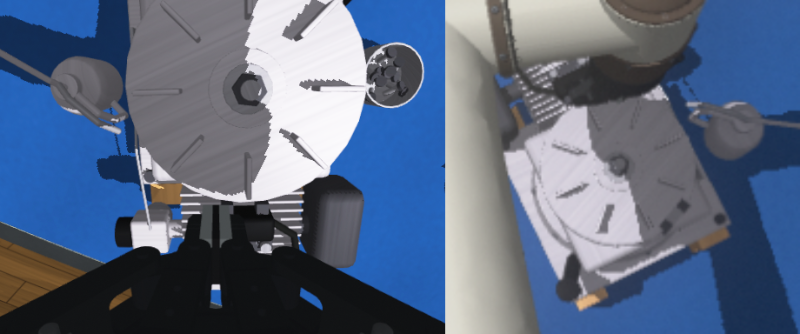

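The wrist view shows the landing point at about (214,169) in the picture, midway between the fins at (180,155) and (248,175), so the way down is clear.

```bash
python3 -m jog '[[[0,0,-0.3],[0,0,0],1],[[0,0,-0.55],[0,0,0],1],[[0,0,-0.7],[0,0,0],1],[[0,0,-0.8],[0,0,0],1],[[0,0,-0.84],[0,0,0],1],[[0,0,-0.84],[0,0,0],1]]'
python3 - <<'E'
import numpy as np
a0=2.5
for A,B,n in((2.5,-67.5,20),(-67.5,-137.5,20),(-137.5,-177.5,12)):
    t=np.radians(np.linspace(A,B,n+1));p=.72*np.c_[np.cos(t),np.sin(t)];p-=p[0]
    print(' '.join('%.2f,%.2f'%tuple(q) for q in p[1:]))
E
```

```text
clock: 2.8
position: [630.6, -73.1, 247.6]
ee_rot: [-0.205, 0.979, -0.0, 0.0]
contact_force: [0.7, 0.3, -0.7]
gripper_width: -0.4
grasp_force: 0.0
0.00,-0.04 -0.00,-0.09 -0.01,-0.13 -0.01,-0.17 -0.02,-0.22 -0.04,-0.26 -0.05,-0.30 -0.07,-0.34 -0.09,-0.38 -0.11,-0.42 -0.14,-0.45 -0.16,-0.49 -0.19,-0.52 -0.22,-0.55 -0.26,-0.58 -0.29,-0.61 -0.33,-0.64 -0.36,-0.66 -0.40,-0.68 -0.44,-0.70
-0.04,-0.02 -0.08,-0.03 -0.13,-0.04 -0.17,-0.05 -0.21,-0.05 -0.26,-0.05 -0.30,-0.05 -0.34,-0.05 -0.39,-0.05 -0.43,-0.04 -0.47,-0.03 -0.52,-0.01 -0.56,0.00 -0.60,0.02 -0.64,0.04 -0.67,0.06 -0.71,0.09 -0.74,0.12 -0.78,0.15 -0.81,0.18
-0.03,0.03 -0.05,0.06 -0.08,0.10 -0.10,0.14 -0.12,0.17 -0.13,0.21 -0.15,0.25 -0.16,0.29 -0.17,0.33 -0.18,0.37 -0.19,0.41 -0.19,0.46
```

```bash
python3 -m jog '[[[0,-0.04,0],[0,0,0],1],[[0,-0.08,0],[0,0,0],1],[[-0.01,-0.11,0],[0,0,0],1],[[-0.01,-0.13,0],[0,0,0],1],[[-0.02,-0.18,0],[0,0,0],1],[[-0.02,-0.22,0],[0,0,0],1],[[-0.04,-0.26,0],[0,0,0],1],[[-0.05,-0.30,0],[0,0,0],1],[[-0.07,-0.34,0],[0,0,0],1],[[-0.09,-0.38,0],[0,0,0],1],[[-0.11,-0.42,0],[0,0,0],1],[[-0.14,-0.45,0],[0,0,0],1],[[-0.16,-0.49,0],[0,0,0],1],[[-0.19,-0.52,0],[0,0,0],1],[[-0.22,-0.55,0],[0,0,0],1],[[-0.26,-0.58,0],[0,0,0],1],[[-0.29,-0.61,0],[0,0,0],1],[[-0.33,-0.64,0],[0,0,0],1],[[-0.38,-0.67,0],[0,0,0],1],[[-0.44,-0.70,0],[0,0,0],1]]'
python3 - <<'E'
from h import *
w=grab('wrist');t=grab('top')
C=cv2.resize(t['frame'][120:280,200:370],(408,384))
cv2.imwrite('pics/w2.png',cv2.resize(np.hstack([w['frame'],C]),(800,334))[:,:,::-1])
E
```

```text
clock: 4.8
position: [586.9, -142.8, 247.7]
ee_rot: [-0.205, 0.979, -0.0, 0.001]
contact_force: [2.1, 3.7, 0.3]
gripper_width: -0.2
grasp_force: 1.5
```

View pics/w2.png

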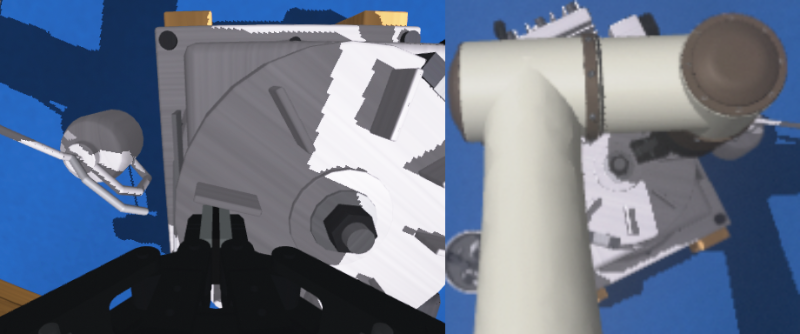

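The finger at about (215,215) is pushing the fin at (228,195) with about 4 N, and nothing else is near. I'll continue along the arc.

```bash
python3 -m jog '[[[-0.04,-0.02,0],[0,0,0],1],[[-0.08,-0.03,0],[0,0,0],1],[[-0.13,-0.04,0],[0,0,0],1],[[-0.17,-0.05,0],[0,0,0],1],[[-0.21,-0.05,0],[0,0,0],1],[[-0.26,-0.05,0],[0,0,0],1],[[-0.30,-0.05,0],[0,0,0],1],[[-0.34,-0.05,0],[0,0,0],1],[[-0.39,-0.05,0],[0,0,0],1],[[-0.43,-0.04,0],[0,0,0],1],[[-0.47,-0.03,0],[0,0,0],1],[[-0.52,-0.01,0],[0,0,0],1],[[-0.56,0,0],[0,0,0],1],[[-0.60,0.02,0],[0,0,0],1],[[-0.64,0.04,0],[0,0,0],1],[[-0.67,0.06,0],[0,0,0],1],[[-0.71,0.09,0],[0,0,0],1],[[-0.74,0.12,0],[0,0,0],1],[[-0.78,0.15,0],[0,0,0],1],[[-0.81,0.18,0],[0,0,0],1]]'
python3 -m jog '[[[-0.03,0.03,0],[0,0,0],1],[[-0.05,0.06,0],[0,0,0],1],[[-0.08,0.10,0],[0,0,0],1],[[-0.10,0.14,0],[0,0,0],1],[[-0.12,0.17,0],[0,0,0],1],[[-0.13,0.21,0],[0,0,0],1],[[-0.15,0.25,0],[0,0,0],1],[[-0.16,0.29,0],[0,0,0],1],[[-0.17,0.33,0],[0,0,0],1],[[-0.18,0.37,0],[0,0,0],1],[[-0.19,0.41,0],[0,0,0],1],[[-0.19,0.44,0],[0,0,0],1],[[-0.19,0.44,0],[0,0,0],1]]'
python3 - <<'E'
from h import *
s=grab('side');w=grab('wrist')
pp=proj(s,[559,-76,238]);print(pp)
u,v=pp[0].astype(int)
C=cv2.resize(s['frame'][v-45:v+45,u-60:u+60],(512,384),interpolation=cv2.INTER_CUBIC)
print(u,v);cv2.imwrite('pics/w3.png',cv2.resize(np.hstack([w['frame'],C]),(800,300))[:,:,::-1])
E
```

```text
clock: 6.9
position: [505.2, -124.3, 247.3]
ee_rot: [-0.205, 0.979, -0.0, -0.0]
contact_force: [2.9, -1.1, 0.9]
gripper_width: -0.2
grasp_force: 1.4
clock: 8.2
position: [486.2, -79.9, 247.0]
ee_rot: [-0.205, 0.979, 0.0, -0.001]
contact_force: [1.4, -0.8, 0.5]
gripper_width: -0.5
grasp_force: 0.4
[[265.0840258  163.16824883]]
265 163
```

View pics/w3.png

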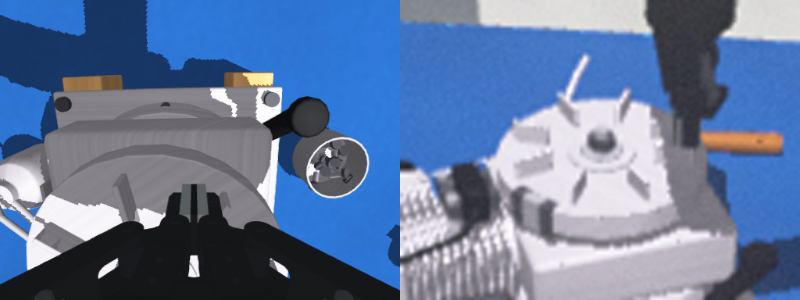

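The side crop shows the magnet at about (533,208) between its dark shoes, with the coil block at (468,190), so roughly 30-40° is left. I'll sample the brightness profile along the rim.

```bash
cat >> h.py <<'E'
def rim(d,c=(559.,-76.),z=(218,222,226,230),r=97,A=np.arange(-10,150,1.)):
    t=np.radians(A);g=d['frame'].max(2).astype(np.float32);s=0
    for k in z:
        p=proj(d,np.c_[c[0]+r*np.cos(t),c[1]+r*np.sin(t),np.full(len(t),k)]).astype(np.float32)
        s=s+cv2.remap(g,p[:,:1],p[:,1:],cv2.INTER_LINEAR)[:,0]/len(z)
    return A,s
E
python3 - <<'E'
from h import *
s=grab('side')
A,p=rim(s)
print(' '.join('%d:%d'%q for q in zip(A[::2],p[::2])))
E
```

```text
-10:232 -8:229 -6:228 -4:227 -2:225 0:225 2:226 4:231 6:233 8:234 10:232 12:230 14:229 16:224 18:215 20:201 22:186 24:171 26:159 28:151 30:150 32:151 34:156 36:166 38:163 40:156 42:134 44:114 46:94 48:91 50:101 52:123 54:152 56:157 58:158 60:159 62:144 64:114 66:93 68:89 70:102 72:154 74:189 76:189 78:191 80:193 82:192 84:192 86:193 88:193 90:194 92:193 94:195 96:195 98:195 100:194 102:193 104:193 106:193 108:192 110:192 112:194 114:193 116:190 118:186 120:184 122:183 124:179 126:181 128:176 130:173 132:174 134:172 136:168 138:158 140:137 142:127 144:125 146:126 148:127
```

```bash
python3 -m jog '[[[0,0.04,0],[0,0,0],1],[[0,0.08,0],[0,0,0],1],[[0,0.11,0],[0,0,0],1],[[0.01,0.15,0],[0,0,0],1],[[0.01,0.19,0],[0,0,0],1],[[0.02,0.22,0],[0,0,0],1],[[0.03,0.26,0],[0,0,0],1],[[0.045,0.29,0],[0,0,0],1],[[0.045,0.29,0],[0,0,0],1]]'
python3 - <<'E'
from h import *
s=grab('side');t=grab('top')
A,p=rim(s)
print(' '.join('%d:%d'%q for q in zip(A[10:90:2],p[10:90:2])))
u,v=250,165
C=cv2.resize(s['frame'][v-36:v+36,u-48:u+48],(512,384),interpolation=cv2.INTER_CUBIC)
u,v=270,175
T=cv2.resize(t['frame'][v-42:v+42,u-56:u+56],(512,384),interpolation=cv2.INTER_CUBIC)
cv2.imwrite('pics/w4.png',cv2.resize(np.hstack([T,C]),(800,300))[:,:,::-1])
E
```

```text
clock: 9.25
position: [491.3, -50.7, 247.1]
ee_rot: [-0.205, 0.979, 0.0, -0.0]
contact_force: [-0.6, -0.7, 0.9]
gripper_width: -0.0
grasp_force: 0.2
0:226 2:223 4:218 6:207 8:195 10:183 12:170 14:154 16:139 18:123 20:114 22:107 24:101 26:97 28:104 30:114 32:122 34:127 36:134 38:132 40:129 42:106 44:91 46:85 48:93 50:122 52:161 54:172 56:174 58:175 60:179 62:181 64:183 66:185 68:185 70:186 72:189 74:189 76:189 78:191
```

View pics/w4.png

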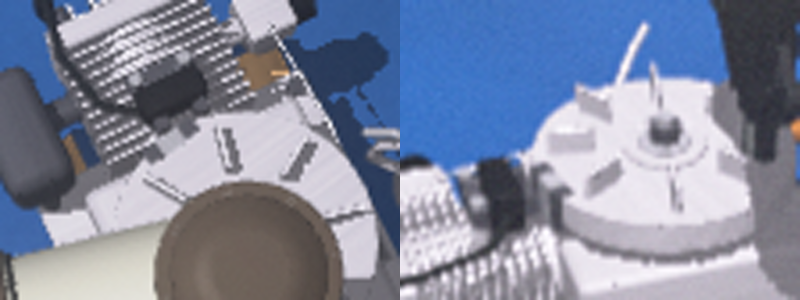

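The right shoe is now at 46°, so the magnet stands at about 36° with roughly 10° left. I'll push 7° more, back off, lift clear and look at it unobstructed.

```bash
python3 -m jog '[[[0.01,0.03,0],[0,0,0],1],[[0.02,0.055,0],[0,0,0],1],[[0.035,0.08,0],[0,0,0],1],[[0.035,0.08,0],[0,0,0],1],[[0.02,0.05,0],[0,0,0],1],[[0.02,0.05,0],[0,0,0],1],[[0.02,0.05,0.3],[0,0,0],1],[[0.02,0.05,0.7],[0,0,0],1],[[0.02,0.05,1],[0,0,0],1]]'
python3 -m jog '[[[0,-0.4,0],[0,0,0],1],[[0,-0.8,0],[0,0,0],1],[[0,-1,0],[0,0,0],1]]'
python3 -m jog '[[[-0.2,-0.4,0],[0,0,0],1],[[-0.4,-0.8,0],[0,0,0],1],[[-0.5,-1,0],[0,0,0],1]]'
python3 -m jog '[[[0,-0.4,0],[0,0,0],1],[[0,-0.8,0],[0,0,0],1],[[0,-1,0],[0,0,0],1]]'
python3 - <<'E'
from h import *
s=grab('side');t=grab('top')
A,p=rim(s)
print(' '.join('%d:%d'%q for q in zip(A[10:90:2],p[10:90:2])))
# fins by height from top
z=t['range_z'];v,u=np.mgrid[140:270,220:350]
p=cv2.undistortPoints(np.c_[u.ravel(),v.ravel()].astype(float).reshape(-1,1,2),t['K'],t['D'])[:,0]
X=((np.c_[p,np.ones(len(p))]*z[140:270,220:350].reshape(-1,1))-t['t'])@t['R']
from scipy.optimize import least_squares
r=np.hypot(X[:,0]-559,X[:,1]+76);F=X[(X[:,2]>250)&(X[:,2]<262)&(r>45)&(r<90)][:,:2]
def e(q):
    d=F-q[:2];R=np.hypot(*d.T);a=np.arctan2(d[:,1],d[:,0]);return R*(((a-q[2]+np.pi/8)%(np.pi/4))-np.pi/8)
b=min((least_squares(e,[559,-76,k],loss='soft_l1') for k in (0,.2,.4,.6)),key=lambda k:k.cost).x
print('fins',b[:2],np.degrees(b[2])%45,len(F))
u,v=265,175
T=cv2.resize(t['frame'][v-42:v+42,u-56:u+56],(800,600),interpolation=cv2.INTER_CUBIC)
cv2.imwrite('pics/w5.png',T[:,:,::-1])
E
```

```text
clock: 10.25
position: [493.6, -46.4, 349.7]
ee_rot: [-0.205, 0.979, -0.0, 0.001]
contact_force: [1.0, 0.6, -0.1]
gripper_width: 0.2
grasp_force: 0.0
clock: 10.55
position: [493.2, -148.2, 347.6]
ee_rot: [-0.204, 0.979, 0.0, 0.001]
contact_force: [0.7, 0.1, -0.4]
gripper_width: -0.0
grasp_force: 0.0
clock: 10.85
position: [441.9, -248.4, 347.5]
ee_rot: [-0.204, 0.979, -0.0, 0.0]
contact_force: [1.1, 0.5, 0.0]
gripper_width: 0.1
grasp_force: 0.0
clock: 11.15
position: [443.0, -348.8, 346.9]
ee_rot: [-0.204, 0.979, 0.0, 0.0]
contact_force: [-0.1, 1.0, 1.2]
gripper_width: 0.2
grasp_force: 0.0
0:201 2:190 4:175 6:162 8:147 10:135 12:120 14:109 16:101 18:99 20:101 22:106 24:110 26:115 28:117 30:120 32:121 34:109 36:97 38:91 40:87 42:95 44:116 46:156 48:161 50:163 52:165 54:169 56:173 58:174 60:175 62:175 64:177 66:181 68:182 70:182 72:185 74:186 76:186 78:189
fins [559.22317103 -74.93766123] 6.96390071572043 206
```

View pics/w5.png

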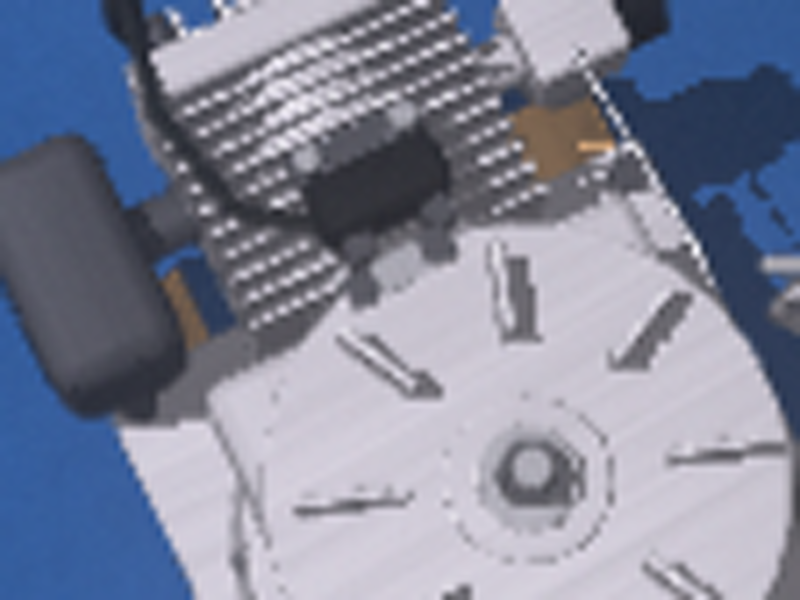

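The top crop shows the shoes at (362,287) and (437,243), the legs at (358,250) and (437,210), the block centred near (378,190) and the bar's screws at (305,160) and (402,113). The magnet is still slightly short of the coil.

```bash
python3 - <<'E'
from h import *
t=grab('top')
s=112/800.
cv=lambda q:np.array(q)*s+np.array([209,133])-.43
c=np.array([559.2,-75.2])
for n,q,z in(('shoes',[[362,287],[437,243]],238),('legs',[[358,250],[437,210]],232),('block',[[312,187],[435,130],[445,185],[330,240]],239),('screws',[[305,160],[402,113]],239)):
    P=onplane(t,cv(q),z)[:,:2];w=P.mean(0)-c;d=P[0]-P[1]
    print(n,w.round(1),np.hypot(*w).round(1),'ang %.1f'%np.degrees(np.arctan2(w[1],w[0])),'normal %.1f len %.1f'%(np.degrees(np.arctan2(-d[0],d[1])),np.hypot(*d)))
E
```

```text
shoes [80.  43.9] 91.3 ang 28.7 normal 30.0 len 31.7
legs [94.5 44.2] 104.4 ang 25.0 normal 26.5 len 32.5
block [109.6  50.1] 120.5 ang 24.6 normal 24.6 len 49.7
screws [128.2  59.6] 141.4 ang 24.9 normal 25.7 len 39.6
```

The coil lies at about 25.2° and the magnet at about 29.3°, so some 4° remain. I'll go back in the same way for a final nudge.

```bash
python3 -m jog '[[[0,0.4,0],[0,0,0],1],[[0,0.8,0],[0,0,0],1],[[0,1,0],[0,0,0],1]]'
python3 -m jog '[[[0.2,0.4,0],[0,0,0],1],[[0.4,0.8,0],[0,0,0],1],[[0.5,1,0],[0,0,0],1]]'
python3 -m jog '[[[0,0.4,0],[0,0,0],1],[[0,0.8,0],[0,0,0],1],[[0,1,0],[0,0,0],1],[[0,1,0],[0,0,0],1],[[0,1,0],[0,0,0],1]]'
python3 -m jog '[[[0,0,-0.4],[0,0,0],1],[[0,0,-0.7],[0,0,0],1],[[0,0,-0.9],[0,0,0],1],[[0,0,-1],[0,0,0],1],[[0,0,-1],[0,0,0],1]]'
python3 -m jog '[[[0.015,0.03,0],[0,0,0],1],[[0.025,0.05,0],[0,0,0],1],[[0.035,0.065,0],[0,0,0],1],[[0.043,0.08,0],[0,0,0],1],[[0.043,0.08,0],[0,0,0],1],[[0.025,0.05,0],[0,0,0],1],[[0.025,0.05,0],[0,0,0],1],[[0.025,0.05,0.3],[0,0,0],1],[[0.025,0.05,0.7],[0,0,0],1],[[0.025,0.05,1],[0,0,0],1]]'
python3 -m jog '[[[0,-0.4,0],[0,0,0],1],[[0,-0.8,0],[0,0,0],1],[[0,-1,0],[0,0,0],1]]'
python3 -m jog '[[[-0.2,-0.4,0],[0,0,0],1],[[-0.4,-0.8,0],[0,0,0],1],[[-0.5,-1,0],[0,0,0],1]]'
python3 -m jog '[[[0,-0.4,0],[0,0,0],1],[[0,-0.8,0],[0,0,0],1],[[0,-1,0],[0,0,0],1],[[0,-1,0],[0,0,0],1]]'
python3 - <<'E'
from h import *
from scipy.optimize import least_squares
t=grab('top')
z=t['range_z'];v,u=np.mgrid[140:270,220:350]
p=cv2.undistortPoints(np.c_[u.ravel(),v.ravel()].astype(float).reshape(-1,1,2),t['K'],t['D'])[:,0]
X=((np.c_[p,np.ones(len(p))]*z[140:270,220:350].reshape(-1,1))-t['t'])@t['R']
r=np.hypot(X[:,0]-559,X[:,1]+76);F=X[(X[:,2]>250)&(X[:,2]<262)&(r>45)&(r<90)][:,:2]
def e(q):
    d=F-q[:2];R=np.hypot(*d.T);a=np.arctan2(d[:,1],d[:,0]);return R*(((a-q[2]+np.pi/8)%(np.pi/4))-np.pi/8)
b=min((least_squares(e,[559,-76,k],loss='soft_l1') for k in (0,.2,.4,.6)),key=lambda k:k.cost).x
print('magnet',b[:2],np.degrees(b[2])%45+22.5,len(F))
u,v=261,167
cv2.imwrite('pics/w6.png',cv2.resize(t['frame'][v-30:v+30,u-40:u+40],(800,600),interpolation=cv2.INTER_CUBIC)[:,:,::-1])
E
```

```text
clock: 11.6
position: [442.8, -243.5, 347.8]
ee_rot: [-0.206, 0.979, 0.0, 0.001]
contact_force: [0.9, -0.0, 0.6]
gripper_width: 0.1
grasp_force: 0.0
clock: 11.9
position: [493.8, -142.8, 347.8]
ee_rot: [-0.207, 0.978, 0.0, 0.001]
contact_force: [-0.1, -0.2, -0.5]
gripper_width: -0.0
grasp_force: 0.0
clock: 12.4
position: [492.9, -45.5, 347.7]
ee_rot: [-0.206, 0.979, 0.0, 0.0]
contact_force: [0.6, 0.1, 0.6]
gripper_width: 0.1
grasp_force: 0.0
clock: 12.9
position: [492.6, -47.2, 246.4]
ee_rot: [-0.204, 0.979, -0.0, -0.001]
contact_force: [0.1, -0.5, 0.7]
gripper_width: -0.2
grasp_force: 0.0
clock: 13.9
position: [496.2, -41.3, 349.6]
ee_rot: [-0.205, 0.979, -0.0, 0.001]
contact_force: [0.2, 0.6, 0.9]
gripper_width: 0.1
grasp_force: 0.0
clock: 14.2
position: [495.7, -143.1, 347.5]
ee_rot: [-0.204, 0.979, 0.0, 0.0]
contact_force: [-0.0, 0.6, -0.7]
gripper_width: 0.0
grasp_force: 0.0
clock: 14.5
position: [444.5, -243.4, 347.3]
ee_rot: [-0.204, 0.979, 0.0, 0.0]
contact_force: [-0.3, 0.6, 0.8]
gripper_width: 0.1
grasp_force: 0.0
clock: 14.9
position: [445.6, -343.4, 346.2]
ee_rot: [-0.203, 0.979, 0.0, -0.0]
contact_force: [-0.5, 0.7, -0.1]
gripper_width: 0.3
grasp_force: 0.0
magnet [559.14355436 -74.99786592] 25.090828022136236 204
```

View pics/w6.png

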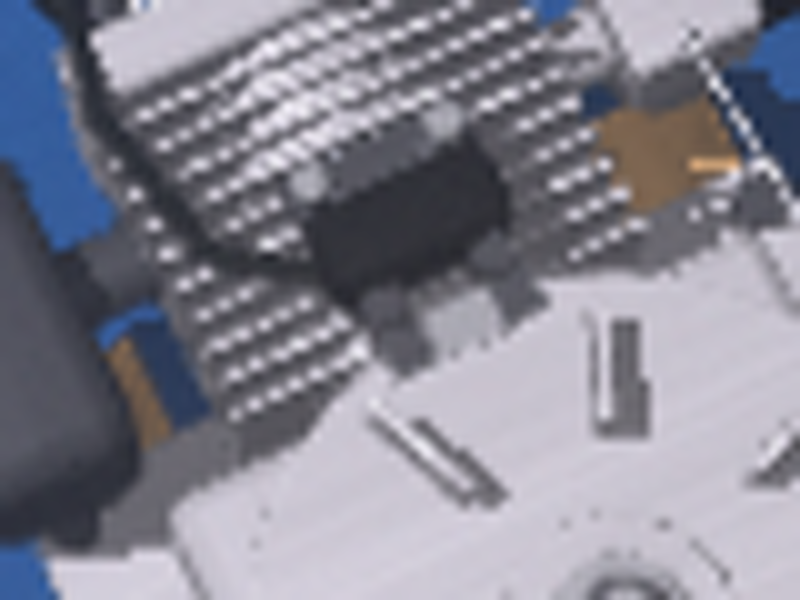

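The magnet at about (462,318) now stands squarely before the legs at (390,310) and (495,255), with each shoe in line with its leg. It measures 25.1° against the coil's 25.2°, and the arm is clear.

```bash
python3 -c "
from bench import job_done
print(job_done())"
```

```text
the job is handed in; nothing more can be done
None
```

The flywheel was turned clockwise only, and the magnet now rests squarely in front of the coil's legs (25.1° measured, coil at about 25.2°); the arm is clear and the job is handed in after about 15 s on the robot's clock.

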